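# Tare the balance, print the zero, feed the slip

## Robot

A 6-joint arm with a two-finger parallel gripper is mounted at the origin on the work surface. World frame = base frame: x ahead of the robot, y to its left, z up, the work surface at z = 0. Lengths are in mm, angles in rad, forces in N, time in s.
With the tool pointing down it reaches from about 250 to 725 mm from the base axis. Payload 4 kg.
Tool frame: the origin (TCP) lies on the centre line of the jaws, within the pads' length; the fingertips stand arm.tcp_to_tips ahead of it and the grasp point (between the pads) lies 8 mm behind it (arm.tcp_to_tips is the distance from the TCP to the fingertips, in mm); z points along the fingers, y is the line along which they close (so a half turn about z gives the same grasp; the last joint's range is limited). The gripper opens to 85 mm and grips with 20 to 120 N. Pads are 22 mm wide; open, the fingers measure 114 mm over their backs; the gripper's body (76 mm by 85 mm) begins 54 mm behind the grasp point. The pads swing forward as they close: fully open they stand 13 mm farther back than shut.
Start: joints at [1.311, 0.241, 0.005, 1.335, 0, 1.571], TCP at [128.442, 483.221, 242.306] pointing down, gripper open.
Joint ranges: [-2.72, 2.72], [-1.05, 1.87], [-1.09, 1.28], [-1.99, 2.15], [-1.42, 1.44], [-3.14, 3.14]. Speed limits (rad/s): [2.79, 2.79, 3.14, 3.14, 3.14, 3.14].

## Interface

Orientations are given as a unit quaternion [w, x, y, z].
In Python, from cell import arm gives the robot as it stands.
- The arm moves only by the shell command python3 -m crank 'ROWS' [FORCE]. ROWS is JSON, a list of rows, each an object of numbers: "wx", "wy", "wz": the turn, a rotation vector about the tool's x, y, z in rad; "dx", "dy", "dz": the shift along the tool's x, y, z in mm; "grip": the finger opening in mm, from 0 to 85.4. In form: [{"wx": .., "wy": .., "wz": .., "dx": .., "dy": .., "dz": .., "grip": ..}, ...]. A call has 1 to 20 rows; each row is the pose to reach, as a shift and turn from the pose commanded when the call began, along the tool's axes at that moment; what a row does not reach only later rows make up. A row lasts 1/12 s, in which the tool goes at most 41.7 mm and 7.16 degrees, less where a joint would pass 70% of its speed; a pose out of reach is approached as far as the arm can. A call with a gripper value outside its range is refused whole. The fingers move at their own pace and stop on an object; FORCE is the grip in N (left out, the last holds). Time passes only in rows, so rows that repeat a pose let the fingers close. It gives the time, the measured TCP pose, the force, the opening and the grip force at its end, in the units of the state.
- arm.read_state(): the state, without advancing time (a new reading comes with each control period).
- arm.capture(name): name is "scene" or "side" or "wrist"; returns the picture (384x512x3 uint8, red, green, blue); there is no depth.
- arm.calibration(name): a dict with "intrinsics" (3x3 intrinsics, pixels), "dist" ([k1, k2, p1, p2, k3] as OpenCV has them; the pictures are not rectified), "rvec" (rotation vector, rad) and "tvec" (3), from world to camera coordinates, as OpenCV has them; the wrist camera has in their place "hand_eye" (4x4, takes a point from camera to tool coordinates, whose origin is the TCP and whose axes are the flange's). Camera axes: x right, y down, z forward; pixel columns grow to the right and rows downward; lengths in mm; the calibration is good to about 2 mm. A picture is of the moment at which its call begins: read the wrist's pose just before it. calibration takes no time and is no camera call.
- arm.sign_off(): hands the job in; it is judged then, once.
The state is a dict: "time_s": time; "joint_pos": joint angles; "dq": joint speeds; "joint_efforts": joint torques, N m; "tcp_pos": TCP position; "ee_rot": TCP orientation; "wrist_force": force on the tool from outside, world axes, zero at the start; "moment": the same for the moment, N m; "gripper_width": opening from 0.0 (shut) to 1.0 (fully open); "gripper_force": force on a finger pad.
Only numpy, scipy, OpenCV 4.12 (cv2) and the standard library are available. Lean on these libraries where they do the work, as an engineer would, in place of code of your own. Each camera call takes 0.05 s, during which the arm holds its last target. There are 200 camera calls.

## Task

The balance is switched on with the empty weighing dish on its pan. With the fingertips, lightly tap the balance's long tare key, take the finger off and leave the balance untouched for about two seconds while the reading settles, then tap its print key (the small square key right next to the tare bar), and last tap the long feed key on the printer so that the slip can be torn off. Press each key gently until it registers and let it spring back up; press no other key, keep clear of the dish, and lift or shift nothing.

Things in the scene. Friction and masses are not known exactly. Their poses are not given: they have to be found in the camera images.
- balance: Precision balance, light grey, 3.2 kg, loose on rubber feet: 205 mm wide (y), 310 deep (x), stainless pan 80 mm above the bench. Origin on the bench under its middle; +x to its back, +y to the user's left. The key panel at its front (-x) rises 0.15 rad towards the back. One row of four grey keys, user's left (+y) to right: round (power), square (mode), square (print), long bar (tare).
- printer: Small grey data printer, 0.9 kg, loose on rubber feet, left or right of the balance: 115 mm wide (y), 190 deep (x), 74 high over the paper hump at the back, level key deck 43 mm high at the front (-x). Origin on the bench under its middle; +x to its back, +y to the user's left. Two grey keys: round (power) on the left, long bar (feed) on the right; 39 mm behind them a step up to 63 mm.
- dish: Empty aluminium weighing dish, 70 mm across, 16 mm high, 20 g, standing loose on the balance's pan. Origin at the centre of its underside.
- bal_tare_top (a point): Centre of the top face of the balance's tare key, a bar 38 mm long (y) by 15 mm (x), at the right end of the row, 8 mm proud of the panel, about 48 mm above the bench; moves with the key. z axis: the sloping panel's normal (the key goes down along -z); y axis: the balance's y.
- bal_print_top (a point): Centre of the top face of the balance's print key, 15 x 15 mm, 8 mm proud of the panel, 55 mm to the left of the tare key's centre; same axes as the tare key's point.
- prn_feed_top (a point): Centre of the top face of the printer's feed key, a bar 34 mm long (y) by 15 mm (x), 8 mm proud of the level deck, so 51 mm above the bench; z axis up.
- bal_tare (a joint): How far the tare key is down, m: 0 up, 0.006 at its stop. Rubber-dome key: starts to move at 1.5 N, 9 N when fully down, springs back when let go; made for a light press, well under 20 N. It registers from 0.0025 (4.6 N).
- bal_print (a joint): How far the print key is down, m: same kind of key as the tare key (0 up, 0.006 stop, registers from 0.0025, 1.5 to 9 N).
- prn_feed (a joint): How far the printer's feed key is down, m: same kind of key (0 up, 0.006 stop, registers from 0.0025, 1.5 to 9 N).
- bal_power (a joint): The balance's round power key at the left end of the row, 16 mm across, m down (same kind). Not to be pressed.
- bal_mode (a joint): The balance's other square key (mode), 15 x 15 mm, centre 46 mm to the left of the print key's, m down (same kind). Not to be pressed.
- prn_power (a joint): The printer's round power key, 14 mm across, centre 58 mm to the left of the feed key's, m down (same kind). Not to be pressed.
- weight: Bystander: brass knob weight, 32 mm across, 50 mm high, 200 g, standing in front of the balance's left half. Origin at the centre of its underside.
- spatula: Bystander: flat steel spatula, 138 mm long, 5 mm thick, lying roughly along y in front of the balance. Origin underneath its middle.
- marker: Bystander: marker pen, 128 mm long, 14 mm thick, lying roughly along y in front of the printer. Origin underneath its middle.
- bottle: Bystander: amber reagent bottle, 70 mm across, 140 mm high. Origin at the centre of its underside.
- tuberack: Bystander: microtube rack with tubes, 75 x 125 mm, 54 mm high. Origin at the centre of its underside.
- beaker: Bystander: empty glass beaker, 68 mm across, 85 mm high. Origin at the centre of its underside.
- tipbox: Bystander: closed pipette-tip box, 85 x 122 mm, 77 mm high. Origin at the centre of its underside.
- petri: Bystander: stack of three Petri dishes, 90 mm across, 48 mm high. Origin at the centre of its underside.
Things that resemble listed ones, but are neither listed nor needed, are in the scene too. What is shaped like the printer but yellow is not meant.

How it is judged:
By the outcome, as a careful person would: the job done as asked, in the order asked, and still so for the second after the job is handed in, with the robot touching nothing.
It also fails if it takes over 51 s, if anything falls off the work surface, if the arm or the gripper's body presses on something with over 40 N, if the wrist force passes 120 N, or if a joint passes its speed limit or range.

## Working session

There is one attempt and no reset: what is moved stays moved. The work goes in short steps, Python scripts to look and compute and a shell command to move; the robot and the scene stay as the last step left them, time stands still between calls to the robot, and variables do not carry over. Pictures are saved under pics/ and viewed, at most 10 in all, crops included, and the job is handed in when it is done.

```bash
mkdir -p pics; ls; python3 - <<'E'
from cell import arm
import cv2,numpy as np
a=arm.capture("scene");b=arm.capture("side")
cv2.imwrite("pics/a.png",a[:,:,::-1]);cv2.imwrite("pics/b.png",b[:,:,::-1])
print(arm.tcp_to_tips,arm.read_state())
for n in("scene","side","wrist"):print(arm.calibration(n))
E
```

```text
pics
11.0 {'time_s': 0.1, 'joint_pos': array([1.31097758e+00, 2.41311620e-01, 3.86817761e-03, 1.33521501e+00,
       2.87404797e-05, 1.57082181e+00]), 'dq': array([ 0.00018693, -0.00096887,  0.00440342,  0.00028191, -0.000861  ,
        0.00034412]), 'joint_efforts': array([-1.57946619e-03, -3.73138726e+01,  2.53009790e+01,  1.08971709e-02,
       -7.58587134e-05, -5.61912202e-06]), 'tcp_pos': array([128.30415594, 482.69223013, 241.51848637]), 'ee_rot': array([-1.34851478e-04,  1.29556872e-01,  9.91571556e-01, -9.21359099e-04]), 'wrist_force': array([ 0.45644699,  0.69675726, -0.00136375]), 'moment': array([ 0.00878318,  0.02857408, -0.01286148]), 'gripper_force': 0.0, 'gripper_width': 1.0006873505024843}
{'intrinsics': array([[382.36228408,   0.        , 255.97985486],
       [  0.        , 382.36228408, 193.98618354],
       [  0.        ,   0.        ,   1.        ]]), 'dist': array([-0.00227427,  0.        ,  0.        ,  0.        ,  0.        ]), 'rvec': array([ 1.76142692,  1.62380459, -0.77276017]), 'tvec': array([ -15.32900461, -236.71125992, 1586.97360053])}
{'intrinsics': 
[... 250 characters left out ...]
([ 2.3795939 , -0.07288001,  0.02114843]), 'tvec': array([-442.818342  ,   82.83134416, 1461.53003154])}
{'intrinsics': array([[277.64733318,   0.        , 255.1626625 ],
       [  0.        , 277.64733318, 193.75179725],
       [  0.        ,   0.        ,   1.        ]]), 'dist': array([0.0223827, 0.       , 0.       , 0.       , 0.       ]), 'hand_eye': array([[-7.89795537e-04, -9.60087691e-01, -2.79698056e-01,
         7.15313136e+01],
       [ 9.99999668e-01, -8.14913790e-04, -2.64806136e-05,
         5.69695019e-01],
       [-2.02506091e-04, -2.79697984e-01,  9.60088015e-01,
        -1.31247162e+02],
       [ 0.00000000e+00,  0.00000000e+00,  0.00000000e+00,
         1.00000000e+00]])}
```

View pics/a.png

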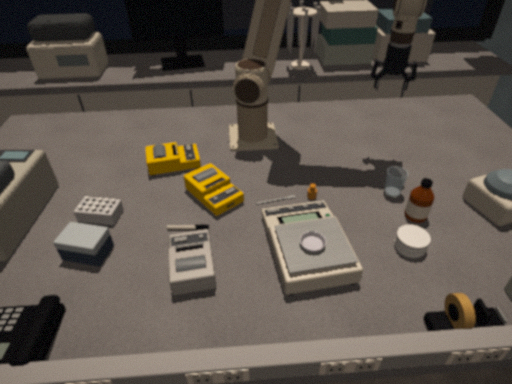

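View pics/b.png

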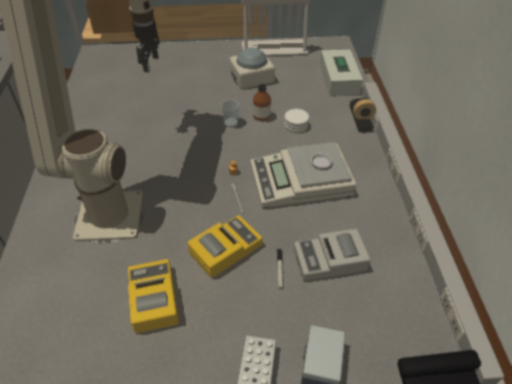

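The grey printer is at side (332,255) and scene (190,262). The look-alikes are the yellow units at side (225,245) and (152,295). The balance is at side (303,175); the object at side (342,70) is not on the work area. I choose the grey printer and the balance with the dish, and check them in a close crop.

```bash
cat > h.py <<'E'
import cv2,numpy as np
from cell import arm
from scipy.spatial.transform import Rotation as R
def pose(s):
    q=s['ee_rot'];return R.from_quat([q[1],q[2],q[3],q[0]]).as_matrix(),np.array(s['tcp_pos'])
def ray(n,uv,s=None):
    c=arm.calibration(n)
    p=cv2.undistortPoints(np.array(uv,float).reshape(-1,1,2),c['intrinsics'],c['dist'])[:,0]
    d=np.c_[p,np.ones(len(p))]
    if n=='wrist':
        Rt,t=pose(s);H=c['hand_eye'];return Rt@H[:3,3]+t,(Rt@H[:3,:3]@d.T).T
    Rm=cv2.Rodrigues(c['rvec'])[0];return -Rm.T@c['tvec'],d@Rm
def plane(n,uv,z,s=None):
    o,d=ray(n,uv,s);return o+d*((z-o[2])/d[:,2])[:,None]
E
python3 - <<'E'
from h import *
im=cv2.imread("pics/b.png")
c=cv2.resize(im[140:290,235:385],(600,600),interpolation=cv2.INTER_CUBIC);cv2.imwrite("pics/c.png",c)
print(plane('side',[[267,196],[262,183],[314,270],[307,250]],48).round())
E
```

```text
[[ 500.   11.   48.]
 [ 489.   69.   48.]
 [ 605. -273.   48.]
 [ 596. -205.   48.]]
```

View pics/c.png

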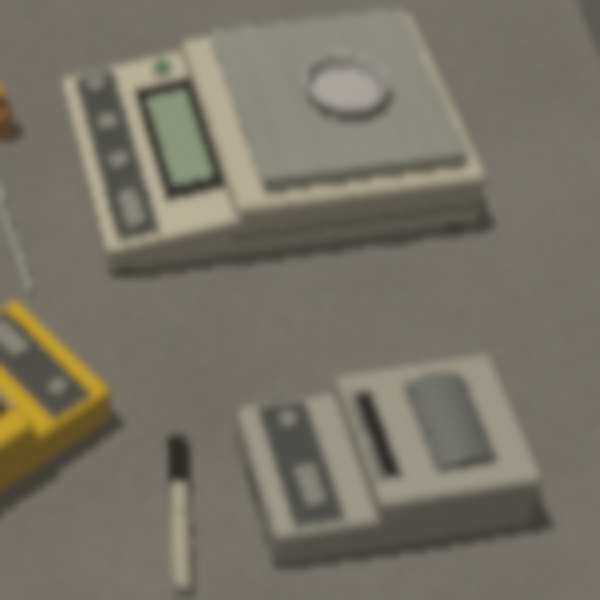

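The crop confirms the light-grey balance (tare bar at crop (131,208), print key at (118,158)) and the grey printer (feed bar at (311,484)).

```bash
python3 - <<'E'
from h import *
P=plane('side',np.array([[131,208],[118,158],[107,120],[311,484],[289,418]])/4+[235,140],49);print(P.round())
for i,j in((0,1),(0,2),(3,4)):
    d=P[j]-P[i];print(np.linalg.norm(d),np.arctan2(-d[0],d[1]))
s=arm.read_state();Rt,t=pose(s);print(Rt.round(3))
for i in (0,1,3):print((Rt.T@(P[i]-t)).round())
E
```

```text
[[ 504.   27.   49.]
 [ 498.   83.   49.]
 [ 493.  128.   49.]
 [ 606. -244.   49.]
 [ 599. -187.   49.]]
56.79146423342169 0.10105273887390867
102.16377965819257 0.11002626581030281
57.96847129076151 0.12124908866729871
[[-0.966  0.257 -0.001]
 [ 0.257  0.966 -0.002]
 [ 0.    -0.002 -1.   ]]
[-480. -344.  193.]
[-460. -291.  193.]
[-648. -579.  194.]
```

```bash
python3 -m crank '[{"dx":-160,"dy":-110,"wz":-0.12,"grip":0},{"dx":-472,"dy":-325,"wz":-0.367,"grip":0},{"dx":-472,"dy":-325,"wz":-0.367,"grip":0},{"dx":-472,"dy":-325,"wz":-0.367,"grip":0},{"dx":-472,"dy":-325,"wz":-0.367,"grip":0},{"dx":-472,"dy":-325,"wz":-0.367,"grip":0},{"dx":-472,"dy":-325,"wz":-0.367,"grip":0},{"dx":-472,"dy":-325,"wz":-0.367,"grip":0},{"dx":-472,"dy":-325,"wz":-0.367,"grip":0},{"dx":-472,"dy":-325,"wz":-0.367,"grip":0},{"dx":-472,"dy":-325,"wz":-0.367,"grip":0},{"dx":-472,"dy":-325,"wz":-0.367,"grip":0},{"dx":-472,"dy":-325,"wz":-0.367,"grip":0},{"dx":-472,"dy":-325,"wz":-0.367,"grip":0},{"dx":-472,"dy":-325,"wz":-0.367,"grip":0},{"dx":-472,"dy":-325,"wz":-0.367,"dz":40,"grip":0},{"dx":-472,"dy":-325,"wz":-0.367,"dz":80,"grip":0},{"dx":-472,"dy":-325,"wz":-0.367,"dz":80,"grip":0},{"dx":-472,"dy":-325,"wz":-0.367,"dz":80,"grip":0},{"dx":-472,"dy":-325,"wz":-0.367,"dz":80,"grip":0}]' && python3 - <<'E'
from h import *
s=arm.read_state();im=arm.capture('wrist')
import pickle;pickle.dump(s,open('s1.pkl','wb'))
cv2.imwrite('pics/w1.png',im[:,:,::-1])
print(s['joint_pos'],s['tcp_pos'],s['gripper_width'],s['wrist_force'],pose(s)[0].round(3))
E
```

```text
invalid input
```

```bash
python3 -m crank '[{"wx":0,"wy":0,"wz":-0.12,"dx":-160,"dy":-110,"dz":0,"grip":0},{"wx":0,"wy":0,"wz":-0.25,"dx":-472,"dy":-325,"dz":0,"grip":0},{"wx":0,"wy":0,"wz":-0.367,"dx":-472,"dy":-325,"dz":0,"grip":0}]'
```

```text
time_s: 0.35
tcp_pos: [203.1, 395.7, 241.6]
ee_rot: [-0.0, -0.042, 0.999, -0.001]
wrist_force: [0.3, 0.1, -0.4]
gripper_width: 0.604
gripper_force: 0.0
```

```bash
python3 -m crank '[{"wx":0,"wy":0,"wz":0,"dx":-267,"dy":-375,"dz":0,"grip":0},{"wx":0,"wy":0,"wz":0,"dx":-267,"dy":-375,"dz":0,"grip":0},{"wx":0,"wy":0,"wz":0,"dx":-267,"dy":-375,"dz":0,"grip":0},{"wx":0,"wy":0,"wz":0,"dx":-267,"dy":-375,"dz":0,"grip":0},{"wx":0,"wy":0,"wz":0,"dx":-267,"dy":-375,"dz":0,"grip":0},{"wx":0,"wy":0,"wz":0,"dx":-267,"dy":-375,"dz":0,"grip":0},{"wx":0,"wy":0,"wz":0,"dx":-267,"dy":-375,"dz":0,"grip":0},{"wx":0,"wy":0,"wz":0,"dx":-267,"dy":-375,"dz":0,"grip":0},{"wx":0,"wy":0,"wz":0,"dx":-267,"dy":-375,"dz":0,"grip":0},{"wx":0,"wy":0,"wz":0,"dx":-267,"dy":-375,"dz":0,"grip":0},{"wx":0,"wy":0,"wz":0,"dx":-267,"dy":-375,"dz":0,"grip":0},{"wx":0,"wy":0,"wz":0,"dx":-267,"dy":-375,"dz":0,"grip":0},{"wx":0,"wy":0,"wz":0,"dx":-267,"dy":-375,"dz":40,"grip":0},{"wx":0,"wy":0,"wz":0,"dx":-267,"dy":-375,"dz":80,"grip":0},{"wx":0,"wy":0,"wz":0,"dx":-267,"dy":-375,"dz":80,"grip":0},{"wx":0,"wy":0,"wz":0,"dx":-267,"dy":-375,"dz":80,"grip":0},{"wx":0,"wy":0,"wz":0,"dx":-267,"dy":-375,"dz":80,"grip":0}]' && python3 - <<'E'
from h import *
s=arm.read_state();im=arm.capture('wrist')
import pickle;pickle.dump(s,open('s1.pkl','wb'))
cv2.imwrite('pics/w1.png',im[:,:,::-1])
print(s['joint_pos'],s['tcp_pos'],s['gripper_width'],s['wrist_force'],pose(s)[0].round(3))
E
```

```text
time_s: 1.77
tcp_pos: [498.8, 44.0, 163.9]
ee_rot: [0.001, -0.039, 0.999, 0.0]
wrist_force: [0.3, 0.4, 0.3]
gripper_width: -0.002
gripper_force: 0.0
[ 8.80008029e-02  2.89745411e-01 -1.39594068e-01  1.13988369e+00
  3.99696867e-05  1.04101787e-02] [498.82797896  44.02266683 163.88381254] -0.0018481883312026664 [0.27873422 0.36123674 0.31303416] [[-0.997 -0.078  0.002]
 [-0.078  0.997  0.   ]
 [-0.002  0.    -1.   ]]
```

View pics/w1.png

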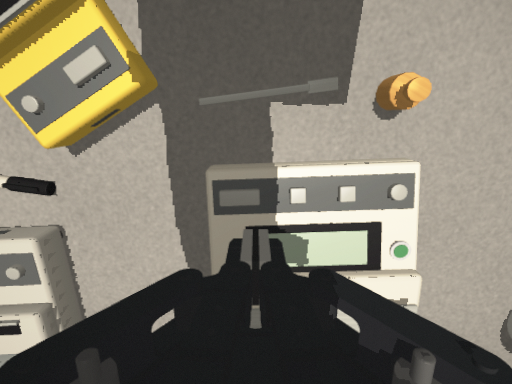

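Tare bar at (239,198), print at (298,196), mode at (347,194), power at (399,191). The feed key is out of view on the left, and the printer's power key is at (14,272).

```bash
python3 - <<'E'
from h import *
import pickle
s=pickle.load(open('s1.pkl','rb'))
P=plane('wrist',[[239,198],[298,196],[347,194],[399,191],[14,272]],48.5,s);print(P.round(1))
for j in(1,2):
    d=P[j]-P[0];print(np.linalg.norm(d),np.arctan2(-d[0],d[1]))
a=np.arctan2(-(P[2]-P[0])[0],(P[2]-P[0])[1])
Rt,t=pose(s)
n=R.from_euler('z',a).as_matrix()@np.array([-np.sin(.15),0,np.cos(.15)])
print(n)
# wanted orientation: z=-n, y=balance y
y=np.array([-np.sin(a),np.cos(a),0]);z=-n;W=np.c_[np.cross(y,z),y,z]
print('rotvec tool',R.from_matrix(Rt.T@W).as_rotvec().round(3))
for k in(0,1):
  for h in(25,):
    tcp=P[k]+n*(h+11);tcp[2]=tcp[2];print(k,(Rt.T@(tcp-t)).round(1))
E
```

```text
[[ 504.8   30.1   48.5]
 [ 498.6   84.5   48.5]
 [ 493.2  129.3   48.5]
 [ 486.8  176.1   48.5]
 [ 598.1 -186.8   48.5]]
54.765571924142975 0.11212868703534594
99.8965996173264 0.1154593019204862
[-0.14844317 -0.01721571  0.98877108]
rotvec tool [-0.003 -0.148 -0.038]
0 [  0.7 -14.5  79.8]
1 [ 2.6 40.2 79.8]
```

```bash
python3 -m crank '[{"wx":0,"wy":-0.148,"wz":-0.038,"dx":0.7,"dy":-14.5,"dz":30,"grip":0},{"wx":0,"wy":-0.148,"wz":-0.038,"dx":0.7,"dy":-14.5,"dz":60,"grip":0},{"wx":0,"wy":-0.148,"wz":-0.038,"dx":0.7,"dy":-14.5,"dz":80,"grip":0},{"wx":0,"wy":-0.148,"wz":-0.038,"dx":0.7,"dy":-14.5,"dz":80,"grip":0},{"wx":0,"wy":-0.148,"wz":-0.038,"dx":0.7,"dy":-14.5,"dz":80,"grip":0},{"wx":0,"wy":-0.148,"wz":-0.038,"dx":0.7,"dy":-14.5,"dz":80,"grip":0}]' && python3 - <<'E'
from h import *
s=arm.read_state();im=arm.capture('wrist')
cv2.imwrite('pics/w2.png',im[:,:,::-1])
Rt,t=pose(s);print(t,t+11*Rt[:,2],s['wrist_force'])
print((Rt.T@(np.array([504.8,30.1,48.5])-t)-[0,0,11]).round(1))
E
```

```text
time_s: 2.32
tcp_pos: [502.0, 29.6, 85.7]
ee_rot: [0.077, -0.058, 0.995, 0.003]
wrist_force: [0.3, 0.4, 0.1]
gripper_width: 0.001
gripper_force: 0.0
[502.01884099  29.56181658  85.71391953] [503.70302415  29.72264809  74.84480456] [0.31273037 0.36482149 0.06324437]
[ 2.9  0.3 26.2]
```

View pics/w2.png

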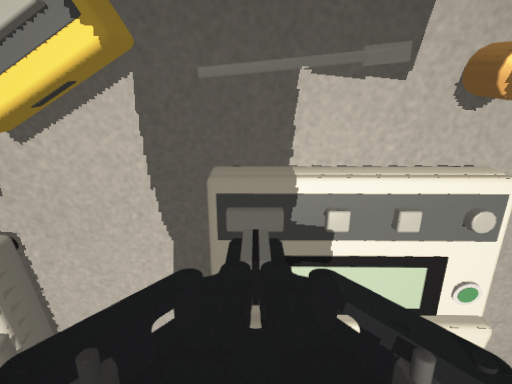

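Tare bar is centred at (255,219), straight ahead of the fingertips; print is at (338,221).

```bash
python3 - <<'E'
from h import *
s=arm.read_state();Rt,t=pose(s)
for z in(47,48.5):
  P=plane('wrist',[[255,219],[338,221],[409,221]],z,s);print(P.round(1),((P-t)@Rt).round(1))
print(t,s['dq'].round(3))
E
```

```text
[[503.5  30.1  47. ]
 [498.6  84.3  47. ]
 [493.2 129.8  47. ]] [[  4.7   0.5  38.5]
 [  3.2  54.8  38.6]
 [  3.3 100.7  38.4]]
[[502.6  30.   48.5]
 [497.8  83.6  48.5]
 [492.4 128.8  48.5]] [[ 5.3  0.5 36.9]
 [ 3.9 54.3 36.9]
 [ 4.  99.8 36.8]]
[502.19332508  29.57781697  85.7708052 ] [ 0.     0.004 -0.006 -0.004  0.001  0.001]
```

```bash
python3 -m crank '[{"wx":0,"wy":0,"wz":0,"dx":3.8,"dy":0.5,"dz":10,"grip":0},{"wx":0,"wy":0,"wz":0,"dx":3.8,"dy":0.5,"dz":18,"grip":0},{"wx":0,"wy":0,"wz":0,"dx":3.8,"dy":0.5,"dz":22,"grip":0},{"wx":0,"wy":0,"wz":0,"dx":3.8,"dy":0.5,"dz":24,"grip":0},{"wx":0,"wy":0,"wz":0,"dx":3.8,"dy":0.5,"dz":24,"grip":0},{"wx":0,"wy":0,"wz":0,"dx":3.8,"dy":0.5,"dz":24,"grip":0}]'
```

```text
time_s: 2.87
tcp_pos: [498.6, 29.5, 58.3]
ee_rot: [0.074, -0.057, 0.996, 0.003]
wrist_force: [0.0, -0.4, 0.0]
gripper_width: -0.002
gripper_force: 0.0
```

```bash
python3 -m crank '[{"wx":0,"wy":0,"wz":0,"dx":0,"dy":0,"dz":1,"grip":0},{"wx":0,"wy":0,"wz":0,"dx":0,"dy":0,"dz":2,"grip":0},{"wx":0,"wy":0,"wz":0,"dx":0,"dy":0,"dz":2,"grip":0},{"wx":0,"wy":0,"wz":0,"dx":0,"dy":0,"dz":2,"grip":0}]'
```

```text
time_s: 3.2
tcp_pos: [499.0, 29.5, 56.6]
ee_rot: [0.074, -0.057, 0.996, 0.003]
wrist_force: [-0.6, 0.8, 3.2]
gripper_width: 0.0
gripper_force: 1.6
```

```bash
python3 -m crank '[{"wx":0,"wy":0,"wz":0,"dx":0,"dy":0,"dz":1.2,"grip":0},{"wx":0,"wy":0,"wz":0,"dx":0,"dy":0,"dz":2.4,"grip":0},{"wx":0,"wy":0,"wz":0,"dx":0,"dy":0,"dz":2.4,"grip":0},{"wx":0,"wy":0,"wz":0,"dx":0,"dy":0,"dz":2.4,"grip":0}]'
```

```text
time_s: 3.53
tcp_pos: [499.4, 29.6, 54.2]
ee_rot: [0.074, -0.057, 0.996, 0.003]
wrist_force: [0.0, -0.1, 5.4]
gripper_width: -0.003
gripper_force: 3.1
```

```bash
python3 -m crank '[{"wx":0,"wy":0,"wz":0,"dx":0,"dy":0,"dz":1.2,"grip":0},{"wx":0,"wy":0,"wz":0,"dx":0,"dy":0,"dz":1.2,"grip":0},{"wx":0,"wy":0,"wz":0,"dx":0,"dy":0,"dz":1.2,"grip":0}]'
```

```text
time_s: 3.78
tcp_pos: [499.5, 29.6, 53.2]
ee_rot: [0.075, -0.057, 0.996, 0.003]
wrist_force: [-1.5, 0.3, 7.2]
gripper_width: -0.002
gripper_force: 3.7
```

```bash
python3 -m crank '[{"wx":0,"wy":0,"wz":0,"dx":0,"dy":0,"dz":-4,"grip":0},{"wx":0,"wy":0,"wz":0,"dx":0,"dy":0,"dz":-15,"grip":0},{"wx":0,"wy":0,"wz":0,"dx":0,"dy":0,"dz":-30,"grip":0},{"wx":0,"wy":0,"wz":0,"dx":0,"dy":20,"dz":-30,"grip":0},{"wx":0,"wy":0,"wz":0,"dx":0,"dy":40,"dz":-30,"grip":0},{"wx":0,"wy":0,"wz":0,"dx":0,"dy":54.7,"dz":-30,"grip":0},{"wx":0,"wy":0,"wz":0,"dx":0,"dy":54.7,"dz":-30,"grip":0},{"wx":0,"wy":0,"wz":0,"dx":0,"dy":54.7,"dz":-30,"grip":0},{"wx":0,"wy":0,"wz":0,"dx":0,"dy":54.7,"dz":-30,"grip":0},{"wx":0,"wy":0,"wz":0,"dx":0,"dy":54.7,"dz":-30,"grip":0},{"wx":0,"wy":0,"wz":0,"dx":0,"dy":54.7,"dz":-30,"grip":0},{"wx":0,"wy":0,"wz":0,"dx":0,"dy":54.7,"dz":-30,"grip":0},{"wx":0,"wy":0,"wz":0,"dx":0,"dy":54.7,"dz":-30,"grip":0},{"wx":0,"wy":0,"wz":0,"dx":0,"dy":54.7,"dz":-30,"grip":0},{"wx":0,"wy":0,"wz":0,"dx":0,"dy":54.7,"dz":-30,"grip":0},{"wx":0,"wy":0,"wz":0,"dx":0,"dy":54.7,"dz":-30,"grip":0},{"wx":0,"wy":0,"wz":0,"dx":0,"dy":54.7,"dz":-30,"grip":0},{"wx":0,"wy":0,"wz":0,"dx":0,"dy":54.7,"dz":-30,"grip":0},{"wx":0,"wy":0,"wz":0,"dx":0,"dy":54.7,"dz":-30,"grip":0},{"wx":0,"wy":0,"wz":0,"dx":0,"dy":54.7,"dz":-30,"grip":0}]'; python3 - <<'E'
from h import *
s=arm.read_state();im=arm.capture('wrist')
cv2.imwrite('pics/w3.png',im[:,:,::-1])
import pickle;pickle.dump(s,open('s3.pkl','wb'))
Rt,t=pose(s);print(((np.array([[504,30.1,47.8],[498.6,84.4,47.8]])-t)@Rt).round(1))
E
```

```text
time_s: 5.45
tcp_pos: [488.3, 83.5, 82.1]
ee_rot: [0.074, -0.057, 0.996, 0.003]
wrist_force: [0.0, 1.1, -0.2]
gripper_width: 0.002
gripper_force: 0.0
[[ -4.3 -54.7  35.4]
 [ -5.1  -0.2  35.4]]
```

View pics/w3.png

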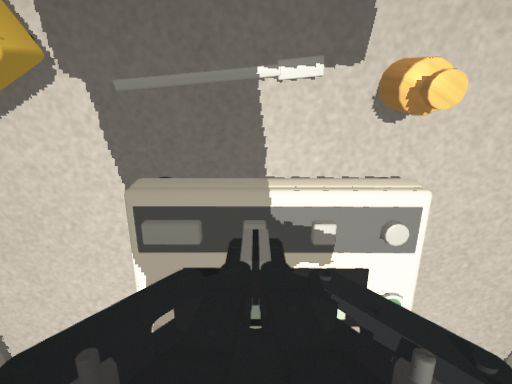

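```bash
python3 - <<'E'
from h import *
import pickle
s=pickle.load(open('s3.pkl','rb'));Rt,t=pose(s)
P=plane('wrist',[[171,232],[325,233]],48,s);print(P.round(1),((P-t)@Rt).round(1))
E
```

```text
[[502.5  30.8  48. ]
 [491.7 130.   48. ]] [[ -2.9 -53.9  35. ]
 [ -3.6  45.9  34.8]]
```

```bash
python3 -m crank '[{"wx":0,"wy":0,"wz":0,"dx":-3.8,"dy":0.5,"dz":0,"grip":0},{"wx":0,"wy":0,"wz":0,"dx":-3.8,"dy":0.5,"dz":0,"grip":0},{"wx":0,"wy":0,"wz":0,"dx":-3.8,"dy":0.5,"dz":0,"grip":0},{"wx":0,"wy":0,"wz":0,"dx":-3.8,"dy":0.5,"dz":0,"grip":0},{"wx":0,"wy":0,"wz":0,"dx":-3.8,"dy":0.5,"dz":0,"grip":0},{"wx":0,"wy":0,"wz":0,"dx":-3.8,"dy":0.5,"dz":0,"grip":0},{"wx":0,"wy":0,"wz":0,"dx":-3.8,"dy":0.5,"dz":0,"grip":0},{"wx":0,"wy":0,"wz":0,"dx":-3.8,"dy":0.5,"dz":0,"grip":0},{"wx":0,"wy":0,"wz":0,"dx":-3.8,"dy":0.5,"dz":0,"grip":0},{"wx":0,"wy":0,"wz":0,"dx":-3.8,"dy":0.5,"dz":0,"grip":0},{"wx":0,"wy":0,"wz":0,"dx":-3.8,"dy":0.5,"dz":0,"grip":0},{"wx":0,"wy":0,"wz":0,"dx":-3.8,"dy":0.5,"dz":0,"grip":0},{"wx":0,"wy":0,"wz":0,"dx":-3.8,"dy":0.5,"dz":10,"grip":0},{"wx":0,"wy":0,"wz":0,"dx":-3.8,"dy":0.5,"dz":18,"grip":0},{"wx":0,"wy":0,"wz":0,"dx":-3.8,"dy":0.5,"dz":22,"grip":0},{"wx":0,"wy":0,"wz":0,"dx":-3.8,"dy":0.5,"dz":22,"grip":0},{"wx":0,"wy":0,"wz":0,"dx":-3.8,"dy":0.5,"dz":22,"grip":0}]'
```

```text
time_s: 6.92
tcp_pos: [494.9, 84.6, 60.4]
ee_rot: [0.073, -0.057, 0.996, 0.003]
wrist_force: [-0.3, 0.4, 0.6]
gripper_width: -0.001
gripper_force: 0.0
```

```bash
python3 -m crank '[{"wx":0,"wy":0,"wz":0,"dx":0,"dy":0,"dz":1.2,"grip":0},{"wx":0,"wy":0,"wz":0,"dx":0,"dy":0,"dz":2.4,"grip":0},{"wx":0,"wy":0,"wz":0,"dx":0,"dy":0,"dz":3.6,"grip":0},{"wx":0,"wy":0,"wz":0,"dx":0,"dy":0,"dz":3.6,"grip":0},{"wx":0,"wy":0,"wz":0,"dx":0,"dy":0,"dz":3.6,"grip":0}]'
```

```text
time_s: 7.33
tcp_pos: [496.1, 84.8, 57.7]
ee_rot: [0.074, -0.057, 0.996, 0.003]
wrist_force: [-1.1, -0.4, 1.9]
gripper_width: 0.001
gripper_force: 1.2
```

Contact; about 4 mm more.

```bash
python3 -m crank '[{"wx":0,"wy":0,"wz":0,"dx":0,"dy":0,"dz":1.2,"grip":0},{"wx":0,"wy":0,"wz":0,"dx":0,"dy":0,"dz":2.4,"grip":0},{"wx":0,"wy":0,"wz":0,"dx":0,"dy":0,"dz":3.6,"grip":0},{"wx":0,"wy":0,"wz":0,"dx":0,"dy":0,"dz":3.6,"grip":0},{"wx":0,"wy":0,"wz":0,"dx":0,"dy":0,"dz":3.6,"grip":0}]'
```

```text
time_s: 7.75
tcp_pos: [496.7, 84.9, 54.2]
ee_rot: [0.074, -0.057, 0.996, 0.003]
wrist_force: [-1.8, -0.2, 7.0]
gripper_width: 0.0
gripper_force: 3.4
```

```bash
python3 -m crank '[{"wx":0,"wy":0,"wz":0,"dx":0,"dy":0,"dz":-4,"grip":0},{"wx":0,"wy":0,"wz":0,"dx":0,"dy":0,"dz":-15,"grip":0},{"wx":0,"wy":0,"wz":0,"dx":0,"dy":0,"dz":-40,"grip":0},{"wx":0,"wy":0,"wz":0,"dx":0,"dy":0,"dz":-80,"grip":0},{"wx":0,"wy":0,"wz":0,"dx":0,"dy":0,"dz":-100,"grip":0},{"wx":0,"wy":0,"wz":0,"dx":0,"dy":0,"dz":-100,"grip":0},{"wx":0,"wy":0,"wz":0,"dx":0,"dy":0,"dz":-100,"grip":0}]'; python3 - <<'E'
from h import *
s=arm.read_state();Rt,t=pose(s);a=.12
y=np.array([-np.sin(a),np.cos(a),0]);z=np.array([0,0,-1.]);W=np.c_[np.cross(y,z),y,z]
print(R.from_matrix(Rt.T@W).as_rotvec().round(3),(Rt.T@(np.array([605,-244,150])-t)).round(1))
E
```

```text
time_s: 8.33
tcp_pos: [482.4, 83.5, 153.8]
ee_rot: [0.075, -0.057, 0.995, 0.003]
wrist_force: [-0.4, -0.7, 0.6]
gripper_width: -0.001
gripper_force: 0.0
[-0.003  0.151 -0.005] [ -82.5 -339.4   17.3]
```

```bash
python3 -m crank '[{"wx":0,"wy":0.08,"wz":0,"dx":-9,"dy":-40,"dz":2,"grip":0},{"wx":0,"wy":0.15,"wz":0,"dx":-18,"dy":-75,"dz":4,"grip":0},{"wx":0,"wy":0.15,"wz":0,"dx":-27,"dy":-110,"dz":6,"grip":0},{"wx":0,"wy":0.15,"wz":0,"dx":-36,"dy":-146,"dz":8,"grip":0},{"wx":0,"wy":0.15,"wz":0,"dx":-45,"dy":-182,"dz":10,"grip":0},{"wx":0,"wy":0.15,"wz":0,"dx":-54,"dy":-218,"dz":12,"grip":0},{"wx":0,"wy":0.15,"wz":0,"dx":-63,"dy":-254,"dz":13,"grip":0},{"wx":0,"wy":0.15,"wz":0,"dx":-72,"dy":-290,"dz":15,"grip":0},{"wx":0,"wy":0.15,"wz":0,"dx":-82,"dy":-320,"dz":17,"grip":0},{"wx":0,"wy":0.15,"wz":0,"dx":-82,"dy":-339,"dz":17,"grip":0},{"wx":0,"wy":0.15,"wz":0,"dx":-82,"dy":-339,"dz":17,"grip":0},{"wx":0,"wy":0.15,"wz":0,"dx":-82,"dy":-339,"dz":17,"grip":0},{"wx":0,"wy":0.15,"wz":0,"dx":-82,"dy":-339,"dz":17,"grip":0},{"wx":0,"wy":0.15,"wz":0,"dx":-82,"dy":-339,"dz":17,"grip":0}]' && python3 - <<'E'
from h import *
s=arm.read_state();im=arm.capture('wrist')
import pickle;pickle.dump(s,open('s4.pkl','wb'))
cv2.imwrite('pics/w4.png',im[:,:,::-1])
E
```

```text
time_s: 9.5
tcp_pos: [602.9, -242.3, 147.9]
ee_rot: [-0.002, -0.058, 0.998, -0.001]
wrist_force: [0.0, 0.1, -0.4]
gripper_width: 0.001
gripper_force: 0.0
```

View pics/w4.png

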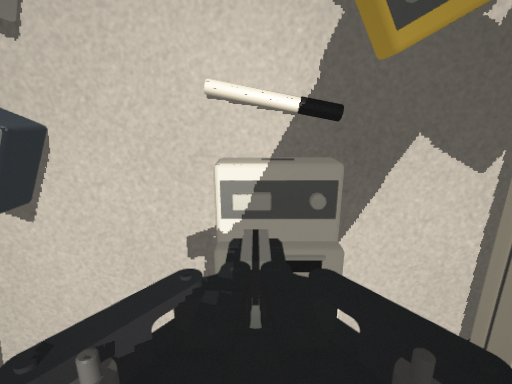

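Grey printer below; feed bar at (252,201), its power key at (318,201).

```bash
python3 - <<'E'
from h import *
import pickle
s=pickle.load(open('s4.pkl','rb'));Rt,t=pose(s)
P=plane('wrist',[[252,201],[318,201]],51,s);print(P.round(1),((P-t)@Rt).round(1),Rt.round(3))
E
```

```text
[[ 604.5 -244.4   51. ]
 [ 597.9 -187.9   51. ]] [[-1.7 -2.  96.9]
 [-1.7 54.8 96.8]] [[-0.993 -0.116 -0.004]
 [-0.116  0.993 -0.002]
 [ 0.004 -0.001 -1.   ]]
```

```bash
python3 -m crank '[{"wx":0,"wy":0,"wz":0,"dx":-1.7,"dy":-2.3,"dz":25,"grip":0},{"wx":0,"wy":0,"wz":0,"dx":-1.7,"dy":-2.3,"dz":50,"grip":0},{"wx":0,"wy":0,"wz":0,"dx":-1.7,"dy":-2.3,"dz":68,"grip":0},{"wx":0,"wy":0,"wz":0,"dx":-1.7,"dy":-2.3,"dz":76,"grip":0},{"wx":0,"wy":0,"wz":0,"dx":-1.7,"dy":-2.3,"dz":80,"grip":0},{"wx":0,"wy":0,"wz":0,"dx":-1.7,"dy":-2.3,"dz":80,"grip":0},{"wx":0,"wy":0,"wz":0,"dx":-1.7,"dy":-2.3,"dz":80,"grip":0}]'
```

```text
time_s: 10.13
tcp_pos: [606.2, -246.0, 70.1]
ee_rot: [-0.0, -0.058, 0.998, -0.002]
wrist_force: [-0.2, 0.9, 0.2]
gripper_width: 0.002
gripper_force: 0.0
```

```bash
python3 -m crank '[{"wx":0,"wy":0,"wz":0,"dx":1.5,"dy":1.3,"dz":3,"grip":0},{"wx":0,"wy":0,"wz":0,"dx":1.5,"dy":1.3,"dz":6,"grip":0},{"wx":0,"wy":0,"wz":0,"dx":1.5,"dy":1.3,"dz":8,"grip":0},{"wx":0,"wy":0,"wz":0,"dx":1.5,"dy":1.3,"dz":9.5,"grip":0},{"wx":0,"wy":0,"wz":0,"dx":1.5,"dy":1.3,"dz":9.5,"grip":0},{"wx":0,"wy":0,"wz":0,"dx":1.5,"dy":1.3,"dz":9.5,"grip":0}]'
```

```text
time_s: 10.63
tcp_pos: [604.1, -245.2, 60.2]
ee_rot: [-0.0, -0.057, 0.998, -0.002]
wrist_force: [-0.3, 0.1, 3.8]
gripper_width: -0.0
gripper_force: 1.9
```

```bash
python3 -m crank '[{"wx":0,"wy":0,"wz":0,"dx":0,"dy":0,"dz":1.2,"grip":0},{"wx":0,"wy":0,"wz":0,"dx":0,"dy":0,"dz":2.6,"grip":0},{"wx":0,"wy":0,"wz":0,"dx":0,"dy":0,"dz":2.6,"grip":0},{"wx":0,"wy":0,"wz":0,"dx":0,"dy":0,"dz":2.6,"grip":0}]'
```

```text
time_s: 10.97
tcp_pos: [604.1, -245.2, 57.7]
ee_rot: [-0.0, -0.057, 0.998, -0.002]
wrist_force: [-1.8, -0.0, 6.6]
gripper_width: 0.003
gripper_force: 3.4
```

Registered (6.6 N). Lifting clear and checking.

```bash
python3 -m crank '[{"wx":0,"wy":0,"wz":0,"dx":0,"dy":0,"dz":-4,"grip":0},{"wx":0,"wy":0,"wz":0,"dx":0,"dy":0,"dz":-15,"grip":0},{"wx":0,"wy":0,"wz":0,"dx":0,"dy":0,"dz":-45,"grip":0},{"wx":0,"wy":0,"wz":0,"dx":0,"dy":0,"dz":-80,"grip":0},{"wx":0,"wy":0,"wz":0,"dx":0,"dy":0,"dz":-110,"grip":0},{"wx":0,"wy":0,"wz":0,"dx":0,"dy":0,"dz":-110,"grip":0},{"wx":0,"wy":0,"wz":0,"dx":0,"dy":0,"dz":-110,"grip":0},{"wx":0,"wy":0,"wz":0,"dx":0,"dy":0,"dz":-110,"grip":0}]'; python3 - <<'E'
from h import *
im=arm.capture('side')[:,:,::-1];cv2.imwrite('pics/e.png',cv2.resize(im[140:290,235:385],(600,600),interpolation=cv2.INTER_CUBIC))
E
```

```text
time_s: 11.63
tcp_pos: [603.5, -244.6, 166.4]
ee_rot: [-0.001, -0.057, 0.998, -0.001]
wrist_force: [-0.1, 0.7, -0.7]
gripper_width: 0.002
gripper_force: 0.0
```

View pics/e.png

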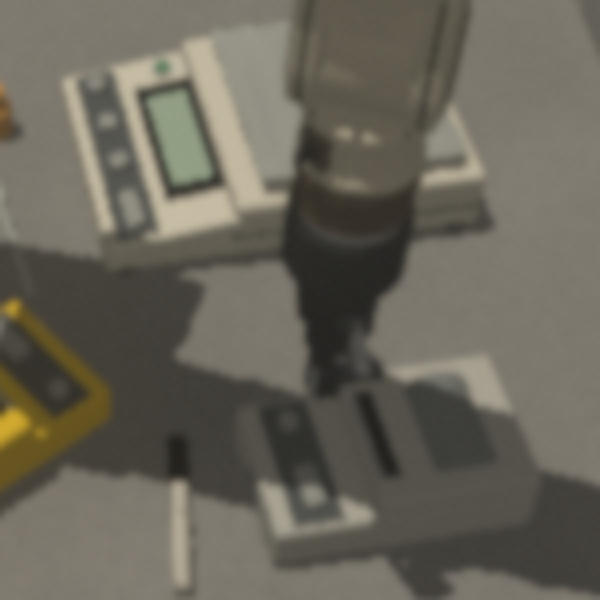

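The arm is clear of everything. The balance (keys at (107–131,80–208)) and the printer (feed at (311,490)) are where they were.

```bash
python3 -c "from cell import arm; print(arm.sign_off())"
```

```text
the job is handed in; nothing more can be done
None
```

I tapped tare, print and feed in that order, at about 7 N each (past the 4.6 N register point). The balance had nearly 3 s untouched between tare and print, and I handed the job in at about 12 s with the arm clear and neither the balance nor the printer visibly moved.

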